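# Gauge the mouth of the amber bottle

### The job

Check the amber bottle's mouth with the two-ended plug gauge before the bottle is reused: lower the green go end into the amber bottle's mouth all the way, until its collar is down at the rim, and lift it out again. Then set the flat red no-go end squarely on the same mouth and let it bear gently on the rim for a moment, to confirm that it will not go in. Finally stand the gauge back upright on the bare table and let go, leaving both bottles upright in the rack and the green bottle untouched by the gauge.

Things in the scene. Friction and masses are not known exactly. Their poses are not given: they have to be found in the camera images.
- gauge_grip (a point): Middle of the gauge's bare aluminium bar, 180 mm long (its x), 24 wide (y), 30 tall (z, up). Two plugs under its ends point straight down; the gauge stands on them like a bridge. This point is 61 mm above both feet; the bar spans 46 to 76 mm above them. +x points to the green go end, -x to the red no-go end. Fingers have free bar within 25 mm of this point. 0.3 kg, balanced here.
- go_end (a point): Centre of the go plug's foot, 60 mm along the gauge's +x from the grip point and 61 mm below it; axes as the gauge. White plug 36 mm in diameter, 40 mm long, its lowest 12 mm tapering to 20 mm; above it a green collar, 64 mm across, 6 mm thick, that meets the bottle's rim when the plug is fully in.
- nogo_end (a point): Centre of the no-go plug's flat foot, 60 mm along the gauge's -x from the grip point and 61 mm below it; axes as the gauge. Red plug 60 mm in diameter, 46 mm long: wider than the bottle's mouth.
- amber_mouth (a point): Centre of the amber glass bottle's mouth, level with its rim, z up, 132 mm above the table. Round bore 50 mm wide, over 100 mm deep; rim 62 mm across outside; body 80 mm across, 120 mm tall, 0.42 kg. It stands loose in one of the two nests of a slotted wooden rack, 57 mm tall, fixed to the table.
- green_mouth (a point): The same for the green glass bottle, a bystander of the same shape in the rack's other nest, 120 mm from the amber one along the rack. While one end of the gauge is in the amber bottle the other end hangs below rim height and needs clear air beside it.
Mind the look-alikes: they are no part of the job. What is meant by the part that bears green_mouth is not pink or yellow, and is the smaller of those in its own colour.

How it is judged:
On the way, in this order (a step that is already met when the one before it is completed fails the run):
1. the go end is fully in the amber bottle's mouth: its foot at least 32 mm below the rim, within 12 mm of the mouth's axis (z of go_end in the frame of amber_mouth below -0.032 m and horizontal distance between go_end and amber_mouth below 0.012 m), for 0.1 s.
2. the no-go end bears on the amber bottle's rim and stays out: its foot within 12 mm of the mouth's axis and 8 mm of rim height, gauge within 12 degrees of upright, touching the bottle (horizontal distance between nogo_end and amber_mouth below 0.012 m and z of nogo_end in the frame of amber_mouth between -0.008 and 0.008 m and angle between gauge_grip's own z axis and vertical below 0.21 rad and contact force between gauge and amber_bottle above 0.3 N), for 0.1 s.
At the end, for the whole second after the job is handed in: The gauge stands upright (within 10 degrees) and still on the table on both its plugs, feet within 10 mm of the table top; both bottles stand upright (within 7 degrees) in the rack, their mouths within 25 mm of where they started (height (world z) of each of go_end, nogo_end below 0.01 m and angle between gauge_grip's own z axis and vertical below 0.17 rad and linear speed of gauge below 0.02 m/s and angle between each of amber_mouth, green_mouth's own z axis and vertical below 0.12 rad and distance of each of amber_mouth, green_mouth from where it was at the start of the episode below 0.025 m); the robot touches nothing.
It fails at once if the gauge is pushed hard against the amber bottle (over 40 N) (contact force between gauge and amber_bottle above 40 N).
It fails at once if the gauge touches the green bottle (over 1 N) (contact force between gauge and green_bottle above 1 N).
It also fails if it takes over 51 s, if anything falls off the work surface, if the arm or the gripper's body presses on something with over 40 N, if the wrist force passes 120 N, or if a joint passes its speed limit or range.

### The arm

A 6-joint arm with a two-finger parallel gripper is mounted at the origin on the work surface. World frame = base frame: x ahead of the robot, y to its left, z up, the work surface at z = 0. Lengths are in m, angles in rad, forces in N, time in s.
With the tool pointing down it reaches from about 0.275 to 0.725 m from the base axis. Payload 5.6 kg.
Tool frame: the origin (TCP) lies midway between the tips of the shut fingers; the grasp point (between the pads) lies 19 mm behind it; z points along the fingers, y is the line along which they close (so a half turn about z gives the same grasp; the last joint's range is limited). The gripper opens to 85 mm and grips with 20 to 120 N. Pads are 22 mm wide; open, the fingers measure 114 mm over their backs; the gripper's body (76 mm by 85 mm) begins 54 mm behind the grasp point. The pads swing forward as they close: fully open they stand 13 mm farther back than shut.
Start: joints at [-0.945, 0.255, 0.108, 0, -1.424, -0.285], TCP at [0.184, -0.518, 0.231] pointing down, gripper open.
Joint ranges: [-2.95, 2.95], [-1.21, 1.97], [-1.09, 1.5], [-2.87, 1.71], [-2.94, -0.07], [-3.05, 3.05]. Speed limits (rad/s): [2.57, 2.57, 3.14, 3.14, 3.14, 3.14].

### API

Orientations are given as a 3x3 rotation matrix whose columns are the frame's x, y, z axes.
In Python, from station import ctrl, optics gives the robot as it stands.
- The arm moves only by the tool step_arm, never from a script. Its argument "plan" is a list of rows, each a list of 3 entries, a list of its own where there are three numbers: the gripper's target within -1 to 1 (shut at 1, half-way at 0, fully open at -1), then the shift along the tool's x, y, z in cm, then the turn about the tool's z in rad. A call has 1 to 20 rows; each row is the pose to reach, as a shift and turn from the pose commanded when the call began, along the tool's axes at that moment; what a row does not reach only later rows make up. A row lasts 1/10 s, in which the tool goes at most 50 mm and 8.59 degrees, less where a joint would pass 70% of its speed; a pose out of reach is approached as far as the arm can. A call with a gripper value outside its range is refused whole. The fingers move at their own pace and stop on an object; "force" is the grip in N (left out, the last holds). Time passes only in rows, so rows that repeat a pose let the fingers close. It gives the time, the measured TCP pose, the force, the opening and the grip force at its end, in the units of the state.
- ctrl.state(): the state, without advancing time (a new reading comes with each control period).
- optics.camera(name): name is "side" or "top"; returns the picture (400x640x3 uint8, red, green, blue); there is no depth.
- optics.camera_info(name): a dict with "camera_matrix" (3x3 intrinsics, pixels), "xyz" and "orientation" of the camera in the world. Camera axes: x right, y up, looking along -z (the intrinsics and any distortion apply to the point x, -y, -z); pixel columns grow to the right and rows downward; lengths in m; the calibration is good to about 2 mm. A picture is of the moment at which its call begins. camera_info takes no time and is no camera call.
- ctrl.finish_job(): hands the job in; it is judged then, once.
The state is a dict: "t": time; "joint_positions": joint angles; "dq": joint speeds; "tau": joint torques, N m; "tcp_pos": TCP position; "ee_rot": TCP orientation; "wrist_force": force on the tool from outside, world axes, zero at the start; "ft_torque": the same for the moment, N m; "finger_gap": finger opening in m; "grasp_force": force on a finger pad.
Only numpy, scipy, OpenCV 4.12 (cv2) and the standard library are available. Lean on these libraries where they do the work, as an engineer would, in place of code of your own. Each camera call takes 0.05 s, during which the arm holds its last target. There are 200 camera calls.

## Working session

There is one attempt and no reset: what is moved stays moved. The work goes in short steps, Python scripts to look and compute and a tool call to move; the robot and the scene stay as the last step left them, time stands still between calls to the robot, and variables do not carry over. Pictures are saved under pics/ and viewed, at most 10 in all, crops included, and the job is handed in when it is done.

Besides the shell and the picture viewer there is one more tool, called after ">>>" in YAML: its name, and indented under it one key for each argument. step_arm: Moves the arm, as the interface text tells. Its arguments: {"type":"object","properties":{"plan":{"type":"array","items":{"type":"array"}},"force":{"type":"number"}},"required":["plan"]}

```bash
mkdir -p pics; cat > h.py <<'E'
from station import ctrl, optics
import numpy as np, cv2
def snap(n,f):
    im=optics.camera(n); cv2.imwrite(f'pics/{f}.png',cv2.cvtColor(im,cv2.COLOR_RGB2BGR)); return im
def ray(n,u,v):
    i=optics.camera_info(n);K=np.array(i["camera_matrix"]);R=np.array(i["orientation"])
    d=np.linalg.inv(K)@[u,v,1]; d=R@(d*[1,-1,-1]); return np.array(i["xyz"]),d/np.linalg.norm(d)
def plane(n,u,v,z):
    o,d=ray(n,u,v); return o+d*(z-o[2])/d[2]
def tri(a,b):
    (o1,d1),(o2,d2)=ray(*a),ray(*b)
    s=np.linalg.lstsq(np.c_[d1,-d2],o2-o1,rcond=None)[0]
    p,q=o1+s[0]*d1,o2+s[1]*d2; return (p+q)/2,np.linalg.norm(p-q)
def proj(n,p):
    i=optics.camera_info(n);K=np.array(i["camera_matrix"]);R=np.array(i["orientation"])
    c=R.T@(np.array(p)-i["xyz"])*[1,-1,-1]; c=K@c; return c[:2]/c[2]
E
python3 - <<'E'
from h import *
a=snap('top','top0');b=snap('side','side0')
for n in('top','side'):print(optics.camera_info(n))
print(ctrl.state())
E
```

```text
{'camera_matrix': array([[500.22353014,   0.        , 310.39381132],
       [  0.        , 500.22353014, 198.93239903],
       [  0.        ,   0.        ,   1.        ]]), 'xyz': array([0.3949888 , 0.07620982, 1.2286441 ]), 'orientation': array([[ 0.00693019,  0.99155399, -0.12950931],
       [-0.99996566,  0.00746019,  0.00360774],
       [ 0.00454344,  0.12947986,  0.99157164]])}
{'camera_matrix': array([[459.44932579,   0.        , 319.32052799],
       [  0.        , 459.44932579, 196.52162464],
       [  0.        ,   0.        ,   1.        ]]), 'xyz': array([ 0.37062855, -0.74864161,  0.59779933]), 'orientation': array([[ 0.98022857,  0.09901503, -0.17131251],
       [-0.19771322,  0.52442493, -0.82818354],
       [ 0.00783793,  0.84567992,  0.53363288]])}
{'t': 0.1, 'joint_positions': array([-9.45399742e-01,  2.55701390e-01,  1.07156485e-01, -4.62071431e-04,
       -1.42389105e+00, -2.84589098e-01]), 'dq': array([-0.00171182, -0.00150208,  0.00310255,  0.00111515, -0.0009045 ,
       -0.00077139]), 'tau': array([-2.09682519e-03, -3.87606919e+01,  2.38474542e+01,  5.37787557e+00,
       -3.80439349e-03, -7.38763291e-07]), 'tcp_pos': array([ 0.18375376, -0.51793573,  0.23048191]), 'ee_rot': array([[-9.42507796e-01, -3.34183643e-01, -5.89280372e-04],
       [-3.34184162e-01,  9.42506443e-01,  1.59687759e-03],
       [ 2.17501766e-05,  1.70199775e-03, -9.99998551e-01]]), 'wrist_force': array([-0.12080528,  0.54198575, -0.28439887]), 'ft_torque': array([-0.00836053, -0.01752252, -0.02014636]), 'grasp_force': 0.0, 'finger_gap': 0.08529402045870978}
```

View pics/top0.png

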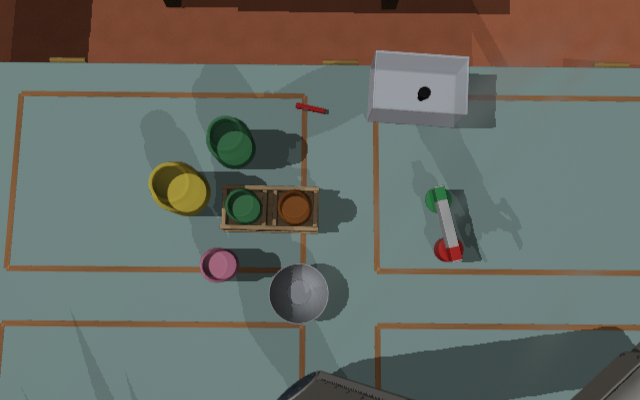

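View pics/side0.png

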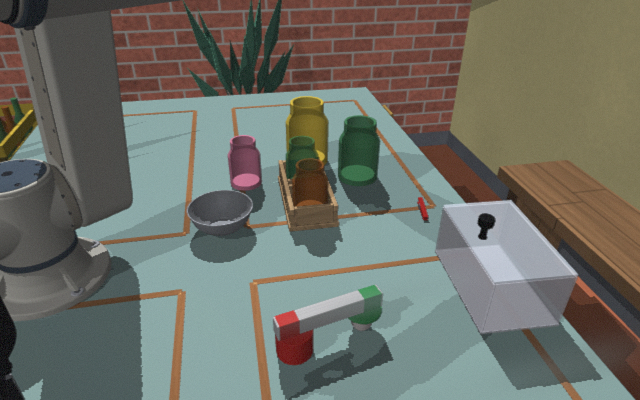

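The views show the gauge at top px (438,200) for the green go end and (448,250) for the red end. The rack's amber bottle is at (294,207).

Green candidates are the rack bottle at top (244,206) / side (301,155) and a bigger jar at (230,142) / side (358,150). The pink jar at (219,265) and the yellow jar at (180,188) are excluded. The rack bottle is the smaller green one, so it is green_mouth, and amber is the nest to its right. I'll confirm this in an enlarged crop.

```bash
python3 - <<'E'
import cv2,numpy as np
t=cv2.imread('pics/top0.png');s=cv2.imread('pics/side0.png')
f=lambda im,x,y,w,h,k:cv2.resize(im[y:y+h,x:x+w],None,fx=k,fy=k,interpolation=cv2.INTER_CUBIC)
a=f(t,210,175,120,65,3.3);b=f(t,400,175,120,100,3.3);c=f(s,260,125,120,110,3.3);d=f(s,260,275,140,100,2.82)
def pad(i,h,w):
    o=np.zeros((h,w,3),np.uint8);o[:i.shape[0],:i.shape[1]]=i[:h,:w];return o
L=np.vstack([pad(a,225,398),pad(c,370,398)]);R=np.vstack([pad(b,310,400),pad(d,285,400)])
cv2.imwrite('pics/crop1.png',np.hstack([L,R]))
E
```

```text
(no output)
```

View pics/crop1.png

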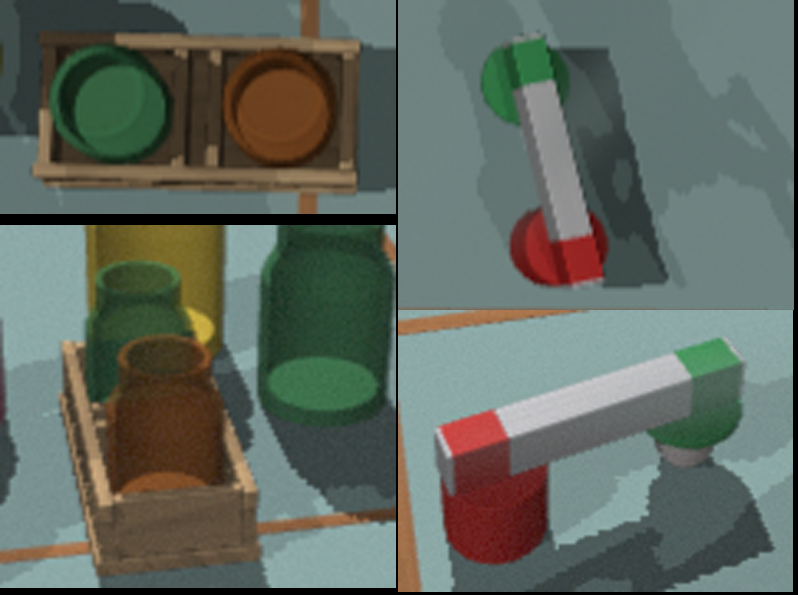

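The crop confirms it. The rack holds the small green bottle at top (244,206) and the amber one at (294,207). The bigger green jar stands outside the rack. The gauge bar has a bright top face with a green end at the upper left and a red end at the lower right. Next I'll measure these.

```bash
python3 - <<'E'
from h import *
ims={n:cv2.imread(f'pics/{n}0.png') for n in('top','side')}
boxes={'top':(425,180,475,270),'side':(265,280,390,350)}
out={}
for n,(x0,y0,x1,y1) in boxes.items():
    hsv=cv2.cvtColor(ims[n],cv2.COLOR_BGR2HSV)[y0:y1,x0:x1].astype(int)
    H,S,V=hsv[...,0],hsv[...,1],hsv[...,2]
    print(n,'graylevels',np.percentile(V[S<25],[10,30,50,70,90]) if (S<25).any() else None)
    for thr in (120,140,160):
        m=((S<25)&(V>thr)).astype(np.uint8)
        k,l,st,c=cv2.connectedComponentsWithStats(m)
        if k<2: continue
        i=1+st[1:,4].argmax(); pts=np.argwhere(l==i)[:,::-1].astype(np.float32)
        r=cv2.minAreaRect(pts); print(thr,st[i,4],c[i]+[x0,y0],np.round(cv2.boxPoints(r)+[x0,y0],1).tolist())
for n,(x0,y0,x1,y1) in {'top':(270,185,320,232),'side':(286,150,332,215)}.items():
    hsv=cv2.cvtColor(ims[n],cv2.COLOR_BGR2HSV)[y0:y1,x0:x1].astype(int)
    m=((hsv[...,0]<14)&(hsv[...,1]>150)).astype(np.uint8)
    m=cv2.morphologyEx(m,cv2.MORPH_OPEN,np.ones((3,3),np.uint8))
    k,l,st,c=cv2.connectedComponentsWithStats(m);i=1+st[1:,4].argmax()
    cs,_=cv2.findContours((l==i).astype(np.uint8),0,2)
    cc=max(cs,key=len);(u,v),r=cv2.minEnclosingCircle(cc)
    print(n,'amber bbox',st[i]+[x0,y0,0,0,0],'circ',u+x0,v+y0,r)
    if n=='side':
        for y in range(0,40,2):
            xs=np.where(l[y]==i)[0]; 
            if len(xs):print(y+y0,xs.min()+x0,xs.max()+x0)
E
```

```text
top graylevels [102. 119. 142. 145. 148.]
120 469 [447.70149254 222.8315565 ] [[437.3, 201.2], [446.7, 198.8], [458.1, 244.5], [448.7, 246.8]]
140 414 [447.5821256  223.52898551] [[437.5, 201.1], [446.5, 198.9], [457.9, 244.5], [448.9, 246.8]]
side graylevels [ 97. 103. 111. 191. 197.]
120 794 [328.51511335 304.83501259] [[294.5, 309.4], [360.0, 288.6], [363.6, 300.0], [298.1, 320.8]]
140 757 [328.30515192 304.61426684] [[294.5, 309.4], [359.9, 288.5], [363.4, 299.3], [298.0, 320.3]]
160 733 [328.15825375 304.47476126] [[294.5, 309.4], [359.8, 288.2], [363.2, 298.7], [297.9, 320.0]]
top amber bbox [278 192  33  33 693] circ 294.31481552124023 207.5 17.217042922973633
side amber bbox [299 200   9   6  41] circ 303.0 203.0 4.472236156463623
```

```bash
python3 - <<'E'
from h import *
s=cv2.imread('pics/side0.png');g=cv2.cvtColor(s,cv2.COLOR_BGR2GRAY)
print('profile col329',g[285:330,329].tolist())
print('col310 amber',[s[y,310].tolist() for y in range(150,182,2)])
p=plane('top',447.7,222.8,.076);print('bar top centre',p,'side px',proj('side',p))
a=plane('top',442,200,.076);b=plane('top',453.4,245.7,.076);print(a,b,np.linalg.norm(a-b),'yaw',np.arctan2(*(a-b)[[1,0]]))
ax=(a-b)/np.linalg.norm(a-b); mid=(a+b)/2; print('mid',mid,proj('side',mid))
for e in (1,-1): print('ends top',proj('top',mid+ax*.09*e),proj('side',mid+ax*.09*e))
for z in (.10,.12,.132):
  m=plane('top',294.3,207.7,z);print('amber',z,m,proj('side',m))
print('tri rim',tri(('top',294.3,207.7),('side',310,165.3)))
E
```

```text
profile col329 [160, 160, 160, 162, 163, 157, 160, 161, 159, 160, 160, 159, 158, 162, 194, 198, 193, 189, 196, 195, 189, 191, 189, 191, 188, 159, 115, 102, 104, 104, 102, 100, 96, 99, 98, 97, 96, 94, 103, 135, 139, 137, 138, 138, 138]
col310 amber [[45, 73, 50], [48, 79, 52], [51, 82, 56], [52, 83, 55], [47, 81, 96], [24, 54, 62], [35, 56, 66], [41, 62, 71], [30, 55, 62], [31, 52, 57], [34, 53, 67], [33, 49, 69], [18, 52, 72], [36, 58, 77], [30, 48, 81], [29, 48, 82]]
bar top centre [ 0.4922672 -0.2458634  0.076    ] side px [329.42390915 302.80824748]
[ 0.54533464 -0.23411188  0.076     ] [ 0.43959009 -0.25747084  0.076     ] 0.10829382248019416 yaw 0.21740850704115347
mid [ 0.49246236 -0.24579136  0.076     ] [329.53624906 302.75777173]
ends top [438.2843157  185.10466907] [379.73965699 286.71445805]
ends top [457.23392118 261.06931561] [274.76703668 320.26016231]
amber 0.1 [0.52205601 0.10849539 0.1       ] [307.88051282 176.55593812]
amber 0.12 [0.51980433 0.10792328 0.12      ] [306.84809002 168.71598917]
amber 0.132 [0.51845333 0.10758001 0.132     ] [306.21700878 163.92372317]
tri rim (array([0.5227441 , 0.1072474 , 0.12787152]), np.float64(0.007660012560021729))
```

The gauge bar centre is about (0.4925, −0.246), yaw 0.217, with its top near 0.076. The length and end pixels agree. I'll travel above it first.

>>> step_arm:
  plan:
    - [-1, [-10, 4, 3], 0.05]
    - [-1, [-20, 8, 7], 0.1]
    - [-1, [-30, 12, 7], 0.123]
    - [-1, [-38.2, 15.36, 7], 0.123]
    - [-1, [-38.2, 15.36, 7], 0.123]
    - [-1, [-38.2, 15.36, 7], 0.123]
    - [-1, [-38.2, 15.36, 7], 0.123]
    - [-1, [-38.2, 15.36, 7], 0.123]
    - [-1, [-38.2, 15.36, 7], 0.123]
    - [-1, [-38.2, 15.36, 7], 0.123]
    - [-1, [-38.2, 15.36, 7], 0.123]
    - [-1, [-38.2, 15.36, 7], 0.123]

```text
t: 1.3
tcp_pos: [0.4918, -0.2467, 0.1615]
ee_rot: [[-0.977, -0.215, -0.0], [-0.215, 0.977, -0.0], [0.0, -0.0, -1.0]]
wrist_force: [1.1, -0.8, 0.6]
finger_gap: 0.0856
grasp_force: 0.0
```

```bash
python3 - <<'E'
from h import *
s=ctrl.state();print(s['t'],s['tcp_pos'],s['ee_rot'][:,0])
p,e=tri(('top',447.7,222.8),('side',328.7,305));print('bar',p,e)
im=snap('side','side1');snap('top','top1')
t=cv2.imread('pics/top0.png');sd=cv2.imread('pics/side0.png')
f=lambda im,x,y,w,h:cv2.resize(cv2.convertScaleAbs(im[y:y+h,x:x+w],alpha=1.8),None,fx=10,fy=10,interpolation=cv2.INTER_CUBIC)
A=f(sd,288,150,40,56);B=f(t,274,185,40,56)
cv2.imwrite('pics/crop2.png',np.hstack([A,B]))
E
```

```text
1.3 [ 0.49176009 -0.24674627  0.16147719] [-9.76629287e-01 -2.14930753e-01  8.53660800e-05]
bar [ 0.4917859 -0.2467549  0.072392 ] 0.0015774306992002534
```

View pics/crop2.png

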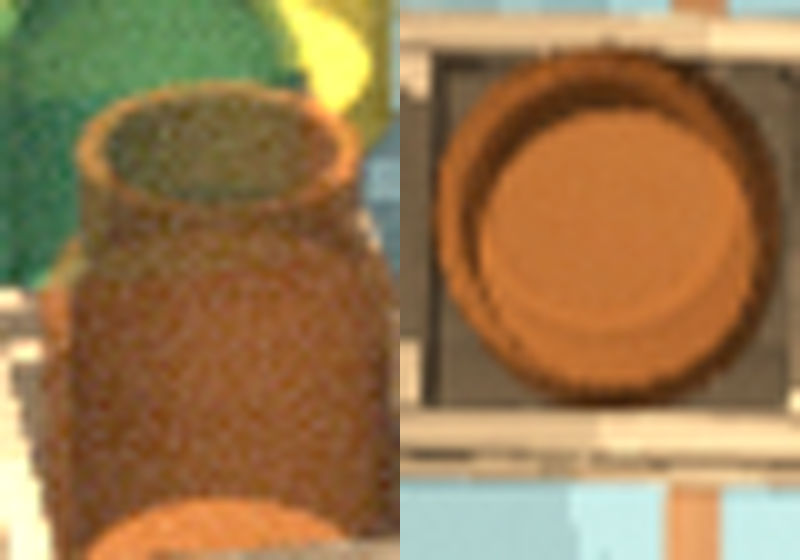

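The crop shows the amber rim ellipse centred at side (309.4,164.2). In the top view the body is at (294.2,207), and the bore's dark arc is at about (291.4,203.4). I'm directly over the bar, so I'll descend and grip.

>>> step_arm:
  plan:
    - [-1, [0, 0, 4], 0]
    - [-1, [0, 0, 8], 0]
    - [-1, [0, 0, 11], 0]
    - [-1, [0, 0, 11.9], 0]
    - [-1, [0, 0, 11.9], 0]
    - [-1, [0, 0, 11.9], 0]
    - [1, [0, 0, 11.9], 0]
    - [1, [0, 0, 11.9], 0]
    - [1, [0, 0, 11.9], 0]
    - [1, [0, 0, 11.9], 0]
    - [1, [0, 0, 11.9], 0]
    - [1, [0, 0, 11.9], 0]
    - [1, [0, 0, 11.9], 0]
    - [1, [0, 0, 11.9], 0]
    - [1, [0, 0, 11.9], 0]
    - [1, [0, 0, 11.9], 0]
  force: 80

```text
t: 3.0
tcp_pos: [0.493, -0.2461, 0.0428]
ee_rot: [[-0.976, -0.216, 0.001], [-0.216, 0.976, -0.001], [-0.001, -0.001, -1.0]]
wrist_force: [-0.2, 0.6, 5.6]
finger_gap: 0.0232
grasp_force: 79.4
```

```bash
python3 - <<'E'
from h import *
print(plane('side',309.4,164.2,.132),plane('top',291.4,203.4,.132),plane('top',294.2,207,.085))
print('tri bore',tri(('top',291.4,203.4),('side',309.4,164.2)))
m=[.5245,.109,.132];print(proj('top',m),proj('side',m))
# green: same check
print(ctrl.state()['tcp_pos'],ctrl.state()['finger_gap'])
E
```

```text
[0.52492231 0.10510521 0.132     ] [0.52795822 0.11408811 0.132     ] [0.52536329 0.10917247 0.085     ]
tri bore (array([0.52758409, 0.11436992, 0.12699697]), np.float64(0.001960305830441299))
[293.68698378 204.9725454 ] [308.87959217 163.37042415]
[ 0.49296809 -0.24609612  0.0428415 ] 0.02316271047537557
```

Gripped: gap 23 mm at 79 N. I'll lift, turn to yaw 0 and go above the amber mouth.

>>> step_arm:
  plan:
    - [1, [0, 0, -3], 0]
    - [1, [0, 0, -8], 0]
    - [1, [0, 0, -13], 0]
    - [1, [0, 3, -17], 0.05]
    - [1, [-1, 7, -19], 0.1]
    - [1, [-2, 11, -19], 0.15]
    - [1, [-2.5, 15, -19], 0.2]
    - [1, [-3, 19, -19], 0.217]
    - [1, [-3.5, 23, -19], 0.217]
    - [1, [-4, 27, -19], 0.217]
    - [1, [-4.5, 31, -19], 0.217]
    - [1, [-5, 34, -19], 0.217]
    - [1, [-5, 35.2, -19], 0.217]
    - [1, [-5, 35.2, -19], 0.217]
    - [1, [-5, 35.2, -19], 0.217]
    - [1, [-5, 35.2, -19], 0.217]
    - [1, [-5, 35.2, -19], 0.217]
    - [1, [-5, 35.2, -19], 0.217]

```text
t: 4.8
tcp_pos: [0.4654, 0.1079, 0.2323]
ee_rot: [[-1.0, 0.0, -0.0], [0.0, 1.0, -0.0], [0.0, -0.0, -1.0]]
wrist_force: [-0.0, 1.0, -2.8]
finger_gap: 0.0228
grasp_force: 79.4
```

```bash
python3 - <<'E'
from h import *
s=ctrl.state();print(s['t'],s['tcp_pos'],s['ee_rot'].round(3).tolist(),s['wrist_force'],s['finger_gap'])
a=snap('side','side2');b=snap('top','top2')
f=lambda im,x,y,w,h,k:cv2.resize(cv2.convertScaleAbs(cv2.cvtColor(im,cv2.COLOR_RGB2BGR)[y:y+h,x:x+w],alpha=1.4),None,fx=k,fy=k,interpolation=cv2.INTER_CUBIC)
cv2.imwrite('pics/crop3.png',np.hstack([f(a,240,60,110,150,4),f(b,255,140,90,150,4)]))
g=s['tcp_pos']+[0,0,.019]
print(proj('side',g+[.06,0,-.061]),proj('top',g+[.06,0,.015]),proj('top',g+[.09,0,.015]))
E
```

```text
4.8 [0.46537638 0.10789002 0.23228945] [[-1.0, 0.0, -0.0], [0.0, 1.0, -0.0], [0.0, -0.0, -1.0]] [-0.04868625  1.02018483 -2.83221652] 0.022817010675807436
[309.27046541 138.74397503] [292.28719589 196.39931864] [292.46603305 181.14636701]
```

View pics/crop3.png

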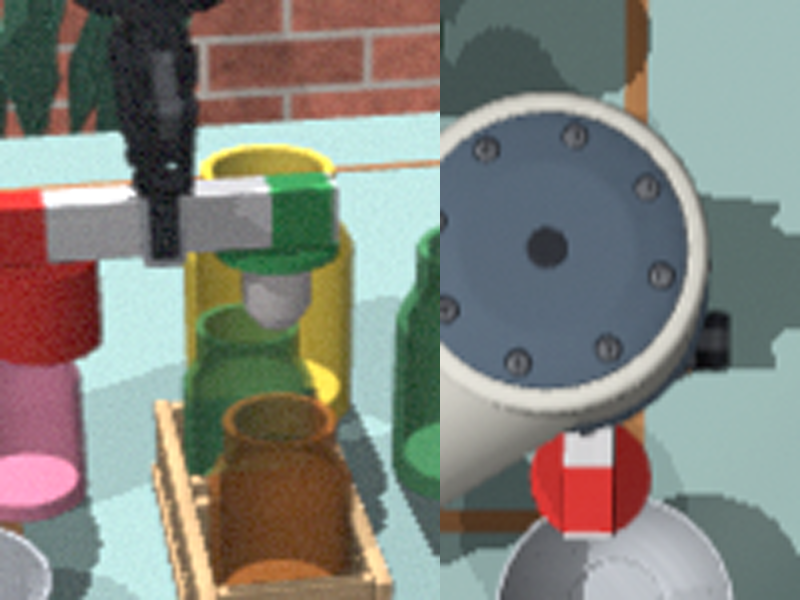

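The plug foot is at side u≈309.1 and the rim centre at u≈309.4 and v≈164.3, where a straight drop predicts (309.2,163.9). They line up to about 1–2 mm, so I'll lower it.

>>> step_arm:
  plan:
    - [1, [0, 0, 2], 0]
    - [1, [0, 0, 4], 0]
    - [1, [0, 0, 5], 0]
    - [1, [0, 0, 5.5], 0]
    - [1, [0, 0, 6], 0]
    - [1, [0, 0, 6.5], 0]
    - [1, [0, 0, 7], 0]
    - [1, [0, 0, 7.5], 0]
    - [1, [0, 0, 7.5], 0]
    - [1, [0, 0, 7.5], 0]

```text
t: 5.9
tcp_pos: [0.4654, 0.1085, 0.1573]
ee_rot: [[-1.0, -0.001, 0.0], [-0.001, 1.0, -0.0], [-0.0, -0.0, -1.0]]
wrist_force: [0.2, -0.3, -2.2]
finger_gap: 0.0231
grasp_force: 79.4
```

```bash
python3 - <<'E'
from h import *
s=ctrl.state();print(s['t'],s['tcp_pos'],s['wrist_force'],s['ft_torque'])
a=snap('side','side3')
cv2.imwrite('pics/crop4.png',cv2.resize(cv2.convertScaleAbs(cv2.cvtColor(a,cv2.COLOR_RGB2BGR)[120:220,250:350],alpha=1.6),None,fx=5,fy=5,interpolation=cv2.INTER_CUBIC))
E
```

```text
5.9 [0.46535417 0.10854699 0.1573481 ] [ 0.21488792 -0.25562275 -2.1805516 ] [ 0.00561484  0.01472311 -0.03709003]
```

View pics/crop4.png

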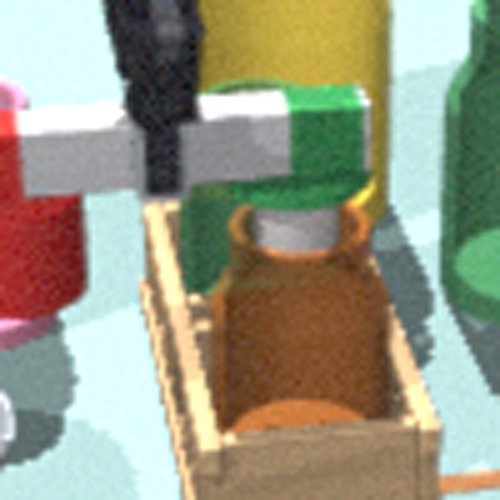

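The plug (crop x 255–340) sits centred inside the rim (230–370) with no lateral force. I'll lower it until the collar meets the rim.

>>> step_arm:
  plan:
    - [1, [0, 0, 0.6], 0]
    - [1, [0, 0, 1.2], 0]
    - [1, [0, 0, 1.6], 0]
    - [1, [0, 0, 1.9], 0]
    - [1, [0, 0, 2.0], 0]
    - [1, [0, 0, 2.1], 0]
    - [1, [0, 0, 2.15], 0]
    - [1, [0, 0, 2.2], 0]
    - [1, [0, 0, 2.2], 0]
    - [1, [0, 0, 2.2], 0]
    - [1, [0, 0, 2.2], 0]

```text
t: 7.05
tcp_pos: [0.4653, 0.1086, 0.1354]
ee_rot: [[-1.0, -0.001, 0.0], [-0.001, 1.0, 0.0], [-0.0, 0.0, -1.0]]
wrist_force: [-0.2, 0.4, -3.6]
finger_gap: 0.023
grasp_force: 79.4
```

>>> step_arm:
  plan:
    - [1, [0, 0, 0.05], 0]
    - [1, [0, 0, 0.1], 0]
    - [1, [0, 0, 0.1], 0]
    - [1, [0, 0, 0.15], 0]
    - [1, [0, 0, 0.15], 0]

```text
t: 7.55
tcp_pos: [0.4654, 0.1086, 0.1347]
ee_rot: [[-1.0, -0.001, 0.001], [-0.001, 1.0, 0.0], [-0.001, 0.0, -1.0]]
wrist_force: [-5.3, 0.4, 6.2]
finger_gap: 0.0229
grasp_force: 80.7
```

The collar has met the rim (upward force about +9 N). I'll lift out and shift 120 mm in +x so the no-go end is above the mouth.

>>> step_arm:
  plan:
    - [1, [0, 0, -1], 0]
    - [1, [0, 0, -2.5], 0]
    - [1, [0, 0, -4], 0]
    - [1, [0, 0, -6], 0]
    - [1, [0, 0, -8], 0]
    - [1, [0, 0, -9], 0]
    - [1, [0, 0, -9], 0]
    - [1, [-2, 0, -9], 0]
    - [1, [-4.5, 0, -9], 0]
    - [1, [-7.5, 0, -9], 0]
    - [1, [-10, 0, -9], 0]
    - [1, [-11.5, 0, -9], 0]
    - [1, [-12, 0, -9], 0]
    - [1, [-12, 0, -9], 0]
    - [1, [-12, 0, -9], 0]
    - [1, [-12, 0, -9], 0]

```text
t: 9.15
tcp_pos: [0.5846, 0.1087, 0.224]
ee_rot: [[-1.0, -0.001, 0.0], [-0.001, 1.0, 0.0], [-0.0, 0.0, -1.0]]
wrist_force: [0.4, -0.3, -2.2]
finger_gap: 0.0228
grasp_force: 79.3
```

>>> step_arm:
  plan:
    - [1, [0, 0, 1], 0]
    - [1, [0, 0, 2], 0]
    - [1, [0, 0, 3], 0]
    - [1, [0, 0, 3.6], 0]
    - [1, [0, 0, 3.6], 0]
    - [1, [0, 0, 3.6], 0]

```text
t: 9.75
tcp_pos: [0.5854, 0.1086, 0.1878]
ee_rot: [[-1.0, -0.001, 0.0], [-0.001, 1.0, -0.0], [-0.0, -0.0, -1.0]]
wrist_force: [0.1, 0.2, -2.1]
finger_gap: 0.0229
grasp_force: 79.3
```

```bash
python3 - <<'E'
from h import *
s=ctrl.state();print(s['t'],s['tcp_pos'],s['wrist_force'],s['ft_torque'])
a=snap('side','side4')
cv2.imwrite('pics/crop5.png',cv2.resize(cv2.convertScaleAbs(cv2.cvtColor(a,cv2.COLOR_RGB2BGR)[90:220,250:400],alpha=1.6),None,fx=4,fy=4,interpolation=cv2.INTER_CUBIC))
E
```

```text
9.75 [0.58539494 0.10860133 0.18779699] [ 0.07658182  0.24258009 -2.10007995] [-0.04391183 -0.03337705 -0.02355436]
```

View pics/crop5.png

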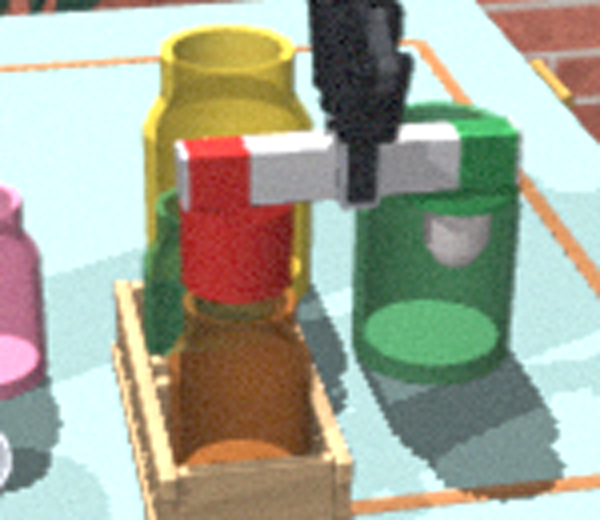

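The red plug (crop x 182–292) is over the rim (186–297), aligned to about 1 mm. The go end is clear of the big jar behind it. Now a gentle touch.

>>> step_arm:
  plan:
    - [1, [0, 0, 0.6], 0]
    - [1, [0, 0, 1.0], 0]
    - [1, [0, 0, 1.15], 0]
    - [1, [0, 0, 1.25], 0]
    - [1, [0, 0, 1.3], 0]
    - [1, [0, 0, 1.33], 0]
    - [1, [0, 0, 1.36], 0]
    - [1, [0, 0, 1.36], 0]

```text
t: 10.6
tcp_pos: [0.5854, 0.1086, 0.1748]
ee_rot: [[-1.0, -0.001, 0.001], [-0.001, 1.0, -0.0], [-0.001, -0.0, -1.0]]
wrist_force: [-2.0, -0.1, 0.1]
finger_gap: 0.0228
grasp_force: 79.8
```

Contact is about 2 N. I'll press a touch more and hold.

>>> step_arm:
  plan:
    - [1, [0, 0, 0.03], 0]
    - [1, [0, 0, 0.05], 0]
    - [1, [0, 0, 0.05], 0]
    - [1, [0, 0, 0.05], 0]
    - [1, [0, 0, 0.05], 0]
    - [1, [0, 0, 0.05], 0]

```text
t: 11.2
tcp_pos: [0.5857, 0.1086, 0.1747]
ee_rot: [[-1.0, -0.001, 0.001], [-0.001, 1.0, 0.0], [-0.001, 0.0, -1.0]]
wrist_force: [-1.4, 0.6, 5.0]
finger_gap: 0.023
grasp_force: 80.3
```

It bears with about 7 N and stays out. I'll lift and carry the gauge back to its bare spot.

>>> step_arm:
  plan:
    - [1, [0, 0, -1.5], 0]
    - [1, [0, 0, -4], 0]
    - [1, [0, 0, -5.5], 0]
    - [1, [0, 0, -5.5], 0]
    - [1, [1, -3, -5.5], 0]
    - [1, [2, -7, -5.5], 0]
    - [1, [3, -11, -5.5], 0]
    - [1, [4, -15, -5.5], 0]
    - [1, [5, -19, -5.5], 0]
    - [1, [6, -23, -5.5], 0]
    - [1, [7, -27, -5.5], 0]
    - [1, [8, -31, -5.5], 0]
    - [1, [9, -34, -5.5], 0]
    - [1, [9.3, -35.5, -5.5], 0]
    - [1, [9.3, -35.5, -5.5], 0]
    - [1, [9.3, -35.5, -5.5], 0]
    - [1, [9.3, -35.5, -5.5], 0]

```text
t: 12.9
tcp_pos: [0.4929, -0.2453, 0.2282]
ee_rot: [[-1.0, -0.002, -0.0], [-0.002, 1.0, 0.001], [0.0, 0.001, -1.0]]
wrist_force: [-0.0, -0.9, -2.6]
finger_gap: 0.0229
grasp_force: 79.4
```

>>> step_arm:
  plan:
    - [1, [0, 0, 4], 0]
    - [1, [0, 0, 8], 0]
    - [1, [0, 0, 12], 0]
    - [1, [0, 0, 15], 0]
    - [1, [0, 0, 17], 0]
    - [1, [0, 0, 17.6], 0]
    - [1, [0, 0, 18], 0]
    - [1, [0, 0, 18.2], 0]
    - [1, [0, 0, 18.3], 0]
    - [1, [0, 0, 18.3], 0]
    - [1, [0, 0, 18.3], 0]

```text
t: 14.0
tcp_pos: [0.493, -0.2465, 0.0464]
ee_rot: [[-1.0, -0.001, 0.001], [-0.001, 1.0, -0.0], [-0.001, -0.0, -1.0]]
wrist_force: [0.1, -0.0, -2.6]
finger_gap: 0.0232
grasp_force: 79.4
```

>>> step_arm:
  plan:
    - [1, [0, 0, 0.2], 0]
    - [1, [0, 0, 0.3], 0]
    - [1, [0, 0, 0.35], 0]
    - [1, [0, 0, 0.38], 0]
    - [1, [0, 0, 0.38], 0]
    - [1, [0, 0, 0.38], 0]

```text
t: 14.6
tcp_pos: [0.4926, -0.2465, 0.0429]
ee_rot: [[-1.0, -0.001, 0.0], [-0.001, 1.0, -0.0], [-0.0, -0.0, -1.0]]
wrist_force: [-2.0, 2.4, 5.4]
finger_gap: 0.023
grasp_force: 80.7
```

On the table. I'll release, then rise.

>>> step_arm:
  plan:
    - [-1, [0, 0, 0], 0]
    - [-1, [0, 0, 0], 0]
    - [-1, [0, 0, 0], 0]
    - [-1, [0, 0, 0], 0]
    - [-1, [0, 0, 0], 0]
    - [-1, [0, 0, 0], 0]
    - [-1, [0, 0, 0], 0]
    - [-1, [0, 0, 0], 0]
    - [-1, [0, 0, -2], 0]
    - [-1, [0, 0, -5], 0]
    - [-1, [0, 0, -9], 0]
    - [-1, [0, 0, -13], 0]
    - [-1, [0, 0, -16], 0]
    - [-1, [4, -4, -17], 0]
    - [-1, [8, -8, -17], 0]
    - [-1, [12, -12, -17], 0]
    - [-1, [12, -12, -17], 0]
    - [-1, [12, -12, -17], 0]
    - [-1, [12, -12, -17], 0]

```text
t: 16.5
tcp_pos: [0.3724, -0.3667, 0.2119]
ee_rot: [[-1.0, 0.0, 0.0], [0.0, 1.0, 0.0], [-0.0, 0.0, -1.0]]
wrist_force: [0.2, -0.1, -0.1]
finger_gap: 0.0852
grasp_force: 0.0
```

```bash
python3 - <<'E'
from h import *
s=ctrl.state();print(s['t'],s['tcp_pos'],s['finger_gap'],s['wrist_force'])
snap('side','side5')
E
```

```text
16.5 [ 0.37242102 -0.3666936   0.2118893 ] 0.08519299810899693 [ 0.15007137 -0.1060346  -0.07947166]
```

View pics/side5.png

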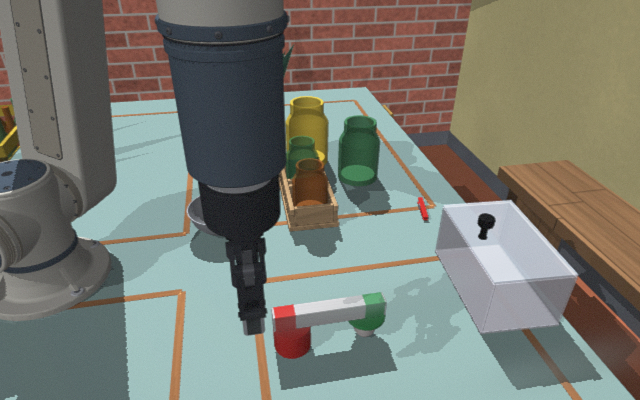

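The gauge stands upright at side (293–370, 310–335). Both bottles are upright in the rack at (310,165) and (301,148), and the gripper is clear. I'll hand the job in.

```bash
python3 -c "
from station import ctrl
print(ctrl.finish_job())"
```

```text
the job is handed in; nothing more can be done
None
```

The job is handed in at about 16.6 s: the go end went fully into the amber mouth (collar on the rim), the no-go end bore on the rim at about 7 N and stayed out, and the gauge stands upright on the table with both bottles upright in the rack; no verdict was returned.

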